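Close the canister with its click-stop cap

TASK

Put the loose cap upright over the mouth of the clear canister on the rack. Then push it down gently against its spring and, keeping the push on, turn it clockwise (seen from above) until its ratchet clicks: at least one click, but no more than three. Let go and leave the cap sitting level on the canister, without disturbing anything else.

Things in the scene. Friction and masses are not known exactly. Their poses are not given: they have to be found in the camera images.
- cap: Loose round dark brown cap, ribbed side, brass disc on the crown: 62 mm diameter, 40 mm high, 55-90 g, standing open side down on the counter at the robot's right. Origin: centre of its underside (skirt edge), z up. Cavity 56 mm wide, 34 mm deep; under the crown six dogs 4 mm wide, 14 mm long, every 60 deg on an 18 mm radius. The side can be gripped at any yaw.
- canister: Clear acrylic canister fixed on the rack's deck near its right end: body 84 mm diameter up to the shoulder at 85 mm, then a neck of 51 mm outside diameter (2.5 mm play all round in the cap) up to 124 mm. Origin: centre of its underside, z up. In the neck: a white spring disc and an orange click ring. Over 30 N between cap and canister cracks the neck.
- mouth (a point): Centre of the canister's mouth, level with the top of its neck, 124 mm above its underside; z up. Inside, an orange click ring with six upright lugs, 4 mm wide, on an 18 mm radius, faces the cap's dogs. Pushed down, the dogs may stand on the lugs (which yield up to 4 mm, 2 N then 3 N per mm extra) until turning drops them in between.
- disc (a point): Nominal top centre of the white spring disc (24 mm wide) on which the set-on cap's crown rests and turns freely, skirt edge 34 mm lower. The real disc and ring stand up to 4 mm higher or lower (unseen). Pushing the cap down takes 4 N + 2 N per mm; dogs meet lugs at 1.5 mm; hard stop at 5 mm (14 N). Turning drives the ring only while pushed with 9 to 14 N; let up, the cap can be re-gripped.
- clicker (a joint): Slip of the click ring, rad: 0 at the start, grows with clockwise clicks, 0.35 (20 deg) per click. Up to 60 deg of free turn engages the ring; then it turns with the cap at about 0.05 N m for 20 to 70 deg (unknown), slip staying near 0; then the thread is home, torque rises to about 0.15 N m and the ring slips 20 deg per click. Turning back while pushed unscrews it.
- pot: Bystander: brown lidded ceramic pot, 124 mm wide, 113 mm high, on the rack's upper level (230 mm above the counter), left half of the rack. Origin: centre of its underside.
- dish_a: Bystander: white melamine dish, 140 mm wide, 28 mm high, on the rack's deck under the upper level. Origin: centre of its underside.
- dish_b: Bystander: white melamine dish, 130 mm wide, 26 mm high, on the counter. Origin: centre of its underside.
- scraper: Bystander: red silicone scraper, 205 mm long, 12 mm high, lying on the counter. Origin: on its underside in the handle; x towards the blade.
- mug: Bystander: blue mug, 80 mm wide, 90 mm high, on the counter. Origin: centre of its underside.
- spice: Bystander: amber jar with black cap, 48 mm wide, 95 mm high, on the counter. Origin: centre of its underside.
- rack: Fixed steel rack: a slim drawer unit 260 x 540 x 75 mm whose top is the lower deck, with an upper level 230 mm above the counter on posts over its left (+y) half. Origin: centre of its underside; its front, with the drawer knob, faces -x.
- rack_drawer0 (a joint): Bystander: the slim drawer in the rack, 0 shut, m pulled out.

How it is judged:
By the outcome, as a careful person would: the job done as asked, in the order asked, and still so for the second after the job is handed in, with the robot touching nothing.
It also fails if it takes over 72 s, if anything falls off the work surface, if the arm or the gripper's body presses on something with over 40 N, if the wrist force passes 120 N, or if a joint passes its speed limit or range.

ROBOT

A 6-joint arm with a two-finger parallel gripper is mounted at the origin on the work surface. World frame = base frame: x ahead of the robot, y to its left, z up, the work surface at z = 0. Lengths are in mm, angles in rad, forces in N, time in s.
With the tool pointing down it reaches from about 350 to 975 mm from the base axis. Payload 7.1 kg.
Tool frame: the origin (TCP) lies midway between the tips of the shut fingers; the grasp point (between the pads) lies 19 mm behind it (ctrl.grasp_offset is the distance from the TCP to the grasp point, in mm); z points along the fingers, y is the line along which they close (so a half turn about z gives the same grasp; the last joint's range is limited). The gripper opens to 88 mm and grips with 3 to 60 N. Pads are 20 mm wide; open, the fingers measure 115 mm over their backs; the gripper's body (75 mm by 178 mm) begins 61 mm behind the grasp point.
Start: joints at [1.284, 0.423, 1.63, -0, 1.089, -0.019], TCP at [165.35, 602.714, 222.675] pointing down, gripper open.
Joint ranges: [-3, 3], [-0.9, 2.11], [0.09, 2.58], [-1.31, 4.45], [0.11, 2.69], [-2.54, 2.54]. Speed limits (rad/s): [2.39, 2.39, 3.01, 3.14, 3.14, 3.14].

INTERFACE

Orientations are given as a rotation vector (axis times angle).
In Python, from workcell import ctrl gives the robot as it stands. The module is installed in compiled form; this text tells all that it offers.
- The arm moves only by the tool servo_tool, never from a script. Its argument "rows" is a list of rows, each a list of 7 numbers: the turn, a rotation vector about the tool's x, y, z as a fraction of full scale, then the shift along the tool's x, y, z as a fraction of full scale, then the finger opening in mm, from 0 to 87.8. A call has 1 to 10 rows; each row is the pose to reach, as a shift and turn from the pose commanded when the call began, along the tool's axes at that moment; what a row does not reach only later rows make up. Full scale, the value 1, is 20 cm for a shift and 1.5 rad for a turn. A row lasts 1/8 s, in which the tool goes at most 62.5 mm and 10.7 degrees, less where a joint would pass 70% of its speed; a pose out of reach is approached as far as the arm can. A call with a number of a shift or a turn outside -1 to 1 is refused whole. A call with a gripper value outside its range is refused whole. The fingers move at their own pace and stop on an object; the grip force is fixed at half the most. Time passes only in rows, so rows that repeat a pose let the fingers close. It gives the time, the measured TCP pose, the force, the opening and the grip force at its end, in the units of the state.
- ctrl.get_obs(): the state, without advancing time (a new reading comes with each control period).
- ctrl.get_image(name): name is "scene" or "top" or "wrist"; returns (picture, depth): 384x512x3 uint8, red, green, blue; 384x512 float32, mm along the optical axis (not along the pixel's ray), 0 where there is no reading.
- ctrl.camera_info(name): a dict with "intrinsics" (3x3 intrinsics, pixels), "R" (3x3) and "t" (3): a world point X has camera coordinates R X + t. Camera axes: x right, y down, z forward; pixel columns grow to the right and rows downward; lengths in mm; the calibration is good to about 2 mm. A picture is of the moment at which its call begins: read the wrist's pose just before it. camera_info takes no time and is no camera call; for the wrist camera it gives the pose at the moment of the call.
- ctrl.close_job(): hands the job in; it is judged then, once.
The state is a dict: "t": time; "qpos": joint angles; "qvel": joint speeds; "joint_torque": joint torques, N m; "ee_pos": TCP position; "orientation": TCP orientation; "ft_force": force on the tool from outside, world axes, zero at the start; "moment": the same for the moment, N m; "width": finger opening in mm; "grasp_force": force on a finger pad.
Only numpy, scipy, OpenCV 4.12 (cv2) and the standard library are available. Lean on these libraries where they do the work, as an engineer would, in place of code of your own. Each camera call takes 0.05 s, during which the arm holds its last target. There are 200 camera calls.

## Working session

There is one attempt and no reset: what is moved stays moved. The work goes in short steps, Python scripts to look and compute and a tool call to move; the robot and the scene stay as the last step left them, time stands still between calls to the robot, and variables do not carry over. Pictures are saved under pics/ and viewed, at most 10 in all, crops included, and the job is handed in when it is done.

Besides the shell and the picture viewer there is one more tool, called after "Emit:" as name([rows], argument=value, ...), one row to a line, values as JSON. servo_tool: Moves the arm, as the interface text tells. Its arguments: {"type":"object","properties":{"rows":{"type":"array","items":{"type":"array","items":{"type":"number"}}}},"required":["rows"]}

```bash
mkdir -p pics; cat > h.py <<'E'
import numpy as np, cv2
from workcell import ctrl
def world(name,d,info=None):
    c=info or ctrl.camera_info(name);K=np.array(c["intrinsics"]);R=np.array(c["R"]);t=np.array(c["t"])
    v,u=np.mgrid[:384,:512]
    p=np.stack([(u-K[0,2])/K[0,0]*d,(v-K[1,2])/K[1,1]*d,d],-1)
    return (p-t)@R
def save(name,im): cv2.imwrite("pics/"+name,cv2.cvtColor(im,cv2.COLOR_RGB2BGR))
E
python3 - <<'E'
from h import *
o=ctrl.get_obs();print(o)
for n in("scene","top"):
    im,d=ctrl.get_image(n);save(n+"0.png",im);np.savez(n+"0.npz",im=im,d=d,P=world(n,d))
a=cv2.imread("pics/scene0.png");b=cv2.imread("pics/top0.png")
print(ctrl.camera_info("top"))
E
```

```text
{'t': 0.0, 'qpos': array([ 1.28397097e+00,  4.23824392e-01,  1.63069988e+00, -5.87905663e-06,
        1.08861912e+00, -1.90449024e-02]), 'qvel': array([-0.00132872,  0.00028974, -0.0008663 , -0.00010489,  0.00377842,
        0.00066473]), 'joint_torque': array([ 3.28753276e-04, -5.44624472e+01, -2.73667556e+01,  6.42530713e-02,
        2.27923715e-02, -1.14957570e-04]), 'ee_pos': array([165.21230207, 602.17744921, 221.90809739]), 'orientation': array([-4.19337722e-01, -3.11324630e+00,  2.40853998e-03]), 'ft_force': array([ 0.54400677, -0.83862327,  0.37352511]), 'moment': array([ 0.00924002, -0.00742682,  0.04173881]), 'grasp_force': 0.0, 'width': 87.59727668139301}
{'intrinsics': array([[448.38531131,   0.        , 267.64161067],
       [  0.        , 448.38531131, 191.01081442],
       [  0.        ,   0.        ,   1.        ]]), 'R': array([[ 0.01620785, -0.99985448,  0.00532256],
       [-0.98132115, -0.01692753, -0.1916305 ],
       [ 0.19169271, -0.00211722, -0.98145271]]), 't': array([ -97.42613024,  634.20914752, 1504.52291442])}
```

View pics/scene0.png

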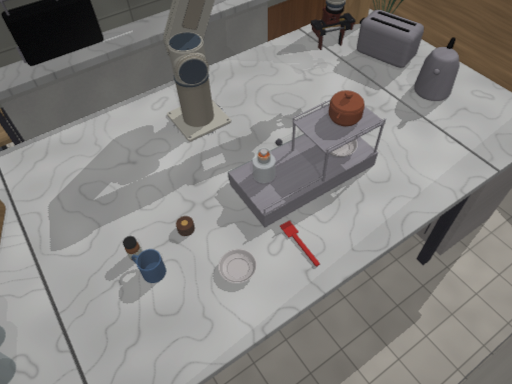

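View pics/top0.png

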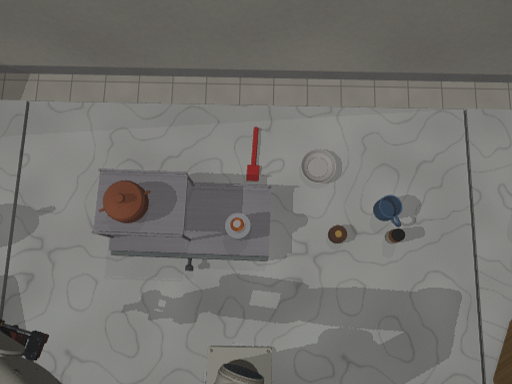

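Scene shows the cap at top px (338,234), the canister at (237,225) on the rack's right end, and the mug and spice jar to the right of the cap. Next I compute positions from depth.

```bash
python3 - <<'E'
from h import *
z=np.load("top0.npz");P=z["P"];im=z["im"]
np.set_printoptions(precision=0,suppress=True,linewidth=200)
sub=P[215:255,320:356];m=(sub[...,2]>30)&(sub[...,2]<55);q=sub[m]
print("cap",len(q),q.mean(0),(q.min(0)+q.max(0))/2,q.max(0)-q.min(0))
c=cv2.minEnclosingCircle(q[q[:,2]>36][:,:2].astype(np.float32));print(c)
print(P[205:246:3,220:256:3,2])
sub=P[205:245,218:258]
for a,b in((150,175),(175,192),(192,206),(206,240)):
    q=sub[(sub[...,2]>a)&(sub[...,2]<b)]
    if len(q):print(a,len(q),q.mean(0),cv2.minEnclosingCircle(q[:,:2].astype(np.float32)))
# orange
hsv=cv2.cvtColor(im,cv2.COLOR_RGB2HSV)
o=((hsv[...,0]<16)&(hsv[...,1]>120))[205:245,218:258]
print("orange",sub[o].mean(0),np.argwhere(o).mean(0)+[205,218])
s=np.load("scene0.npz");P=s["P"];sub=P[215:236,175:198];q=sub[(sub[...,2]>36)&(sub[...,2]<55)];print("scene cap",cv2.minEnclosingCircle(q[:,:2].astype(np.float32)),q[:,2].mean())
cr=im[195:255,205:285];cr2=s["im"][135:195,225:305]
save("crop.png",np.hstack([cv2.resize(x,None,fx=5,fy=5,interpolation=cv2.INTER_CUBIC) for x in(cr,cr2)]))
E
```

```text
cap 255 [ 492. -332.   40.] [ 492. -333.   41.] [56. 61. 21.]
((492.2267761230469, -333.5160827636719), 31.241901397705078)
[[  73.   77.   78.   81.   76.   75.   74.   76.   77.   76.   74.   77.]
 [  75.   77.   76.   75.   76.   80.   76.   77.   81.   73.   73.   77.]
 [  74.   72.   71.   77.   70.   75.   73.   76.   78.   74.   70.   73.]
 [  76.   78.   74.   74.  157.  160.  158.  163.   73.   78.   75.   70.]
 [  71.   76.   72.  157.  159.  204.  198.  158.  155.   76.   76.   76.]
 [  78.   78.  159.  162.  188.  189.  181.  187.  162.  155.   65.   78.]
 [  78.   81.  155.  200.  189.  204.  204.  190.  201.  159.   77.   73.]
 [  81.   76.  161.  199.  186.  204.  207.  188.  192.  155.  164.   72.]
 [  74.   75.  161.  160.  185.  193.  184.  183.  163.  163.  148.   76.]
 [  82.   74.  157.  160. 1599.  197.  198.  171.  159.  160.   96.   77.]
 [  78.   70.   75.  166.  151.  157.  166.  163.  162.  136.   78.   75.]
 [  69.   74.   73.   71.  139.  161.  159.  156.  118.   82.   77.   71.]
 [  77.   71.   79.   76.   70.   74. 1599.   75.   73.   74.   69.   77.]
 [  75.   78.   73.   77.   79.   79.   80.   71.   75.   82.   73.   68.]]
150 317 [498.   7. 160.] ((501.2402038574219, 9.615716934204102), 42.4215087890625)
175 107 [501.   9. 186.] ((499.8344421386719, 8.939690589904785), 24.429977416992188)
192 78 [500.   9. 199.] ((501.4566650390625, 9.322481155395508), 25.465654373168945)
206 26 [500.   9. 209.] ((500.5338134765625, 8.60251235961914), 10.735908508300781)
orange [502.   8. 187.] [224. 237.]
scene cap ((496.4296875, -332.8937072753906), 33.131324768066406) 41.31932801350409
```

View pics/crop.png

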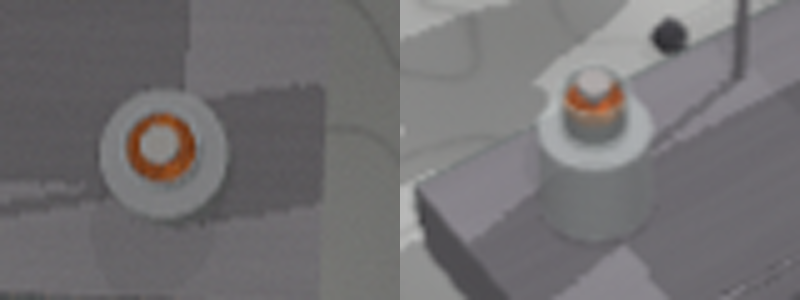

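The crop shows the clear canister with its orange ring and white disc, centred near (501, 9); the cap is near (492.5, -333). Next come the obstacles, then the first move.

```bash
cat >> h.py <<'E'
from scipy.spatial.transform import Rotation as Ro
def plan(pos,yaw):
    """units for servo rows from the measured pose; yaw = world angle (deg) of tool y, tool down"""
    o=ctrl.get_obs();R0=Ro.from_rotvec(o["orientation"])
    a=np.radians(yaw);y=np.array([np.cos(a),np.sin(a),0]);z=np.array([0,0,-1.])
    R1=Ro.from_matrix(np.stack([np.cross(y,z),y,z],1))
    tr=(R0.inv()*R1).as_rotvec()/1.5
    s=R0.inv().apply(np.array(pos)-o["ee_pos"])/200
    print("to",pos,"turn",tr.round(4),"shift",s.round(4))
def st():
    o=ctrl.get_obs();y=Ro.from_rotvec(o["orientation"]).as_matrix()
    print("t%.2f"%o["t"],"pos",o["ee_pos"].round(1),"yaw %.1f"%np.degrees(np.arctan2(y[1,1],y[0,1])),"zax",y[:,2].round(3),"q",o["qpos"].round(2),"F",o["ft_force"].round(2),"M",o["moment"].round(3),"w %.1f g %.1f"%(o["width"],o["grasp_force"]))
E
python3 - <<'E'
from h import *
P=np.load("top0.npz")["P"]
q=P[225:250,380:412];q=q[(q[...,2]>75)&(q[...,2]<105)];print("spice+",cv2.minEnclosingCircle(q[:,:2].astype(np.float32)))
q=P[190:230,368:410];q=q[(q[...,2]>80)&(q[...,2]<100)];print("mug",cv2.minEnclosingCircle(q[:,:2].astype(np.float32)))
plan([280,440,330],60);plan([395,250,400],50);plan([400,60,400],50)
E
```

```text
spice+ ((488.7384948730469, -527.8966064453125), 23.059289932250977)
mug ((563.97216796875, -512.3493041992188), 60.35635757446289)
to [280, 440, 330] turn [-9.000e-04  1.000e-04  1.705e-01] shift [-0.768  -0.6312 -0.5392]
to [395, 250, 400] turn [-9.000e-04  2.000e-04  2.869e-01] shift [-1.5739 -1.3957 -0.8881]
to [400, 60, 400] turn [-9.000e-04  2.000e-04  2.869e-01] shift [-1.8494 -2.3052 -0.8869]
```

Emit:
servo_tool([
  [0, 0, 0, -0.77, -0.63, -0.55, 87],
  [0, 0, 0, -0.77, -0.63, -0.55, 87],
  [0, 0, 0, -0.77, -0.63, -0.55, 87],
  [0, 0, 0, -0.77, -0.63, -0.55, 87],
  [0, 0, 0, -0.9, -1.0, -0.75, 87],
  [0, 0, 0, -0.9, -1.0, -0.75, 87],
  [0, 0, 0, -0.9, -1.0, -0.75, 87],
])

```text
t: 0.98
ee_pos: [286.4, 361.4, 373.6]
orientation: [0.422, 3.112, 0.003]
ft_force: [-0.1, 0.1, -0.3]
width: 86.9
grasp_force: 0.0
```

```bash
python3 - <<'E'
from h import *
st();plan([400,150,370],74.7);plan([420,0,350],74.7)
E
```

```text
t0.97 pos [286.4 361.4 373.6] yaw 74.5 zax [ 0.001  0.002 -1.   ] q [ 0.87  0.01  1.8   0.    1.32 -0.43] F [-0.05  0.06 -0.27] M [ 0.042 -0.024  0.026] w 86.9 g 0.0
to [400, 150, 370] turn [ 0.0013  0.0006 -0.0018] shift [-0.8293 -0.8675  0.017 ]
to [420, 0, 350] turn [ 0.0013  0.0006 -0.0018] shift [-1.1254 -1.5639  0.1159]
```

Emit:
servo_tool([
  [0, 0, 0, -0.83, -0.87, 0, 87],
  [0, 0, 0, -0.83, -0.87, 0, 87],
  [0, 0, 0, -0.83, -0.87, 0, 87],
  [0, 0, 0, -0.83, -0.87, 0, 87],
  [0, 0, 0, -0.83, -0.87, 0, 87],
])

```text
t: 1.6
ee_pos: [401.4, 148.6, 371.7]
orientation: [-0.427, -3.111, 0.001]
ft_force: [0.5, 0.3, -0.5]
width: 87.0
grasp_force: 0.0
```

Emit:
servo_tool([
  [0, 0, 0, -0.35, -0.95, 0, 87],
  [0, 0, 0, -0.35, -0.95, 0, 87],
  [0, 0, 0, -0.35, -0.95, 0, 87],
  [0, 0, 0, -0.35, -0.95, 0, 87],
  [0, 0, 0, -0.35, -0.95, 0, 87],
])

```text
t: 2.22
ee_pos: [417.5, -50.7, 372.1]
orientation: [-0.421, -3.112, -0.001]
ft_force: [-0.3, 0.5, -0.7]
width: 87.1
grasp_force: 0.0
```

```bash
python3 - <<'E'
from h import *
st();plan([455,-200,250],74.7);plan([492.5,-333,170],74.7)
E
```

```text
t2.23 pos [417.5 -50.7 372.1] yaw 74.6 zax [-0.001  0.001 -1.   ] q [-0.15 -0.05  1.87  0.    1.33 -1.45] F [-0.29  0.5  -0.66] M [-0.068  0.016 -0.003] w 87.1 g 0.0
to [455, -200, 250] turn [ 0.0004 -0.0008 -0.0012] shift [-0.3796 -0.6704  0.6096]
to [492.5, -333, 170] turn [ 0.0004 -0.0008 -0.0012] shift [-0.7375 -1.262   1.0089]
```

Emit:
servo_tool([
  [0, 0, 0, -0.38, -0.67, 0.5, 87],
  [0, 0, 0, -0.38, -0.67, 0.5, 87],
  [0, 0, 0, -0.38, -0.67, 0.5, 87],
  [0, 0, 0, -0.61, -1.0, 0.95, 87],
  [0, 0, 0, -0.61, -1.0, 0.95, 87],
  [0, 0, 0, -0.61, -1.0, 0.95, 87],
  [0, 0, 0, -0.74, -1.0, 1.0, 87],
  [0, 0, 0, -0.74, -1.0, 1.0, 87],
])

```text
t: 3.22
ee_pos: [509.0, -281.2, 173.2]
orientation: [0.415, 3.113, 0.0]
ft_force: [-0.8, 0.8, 0.1]
width: 87.1
grasp_force: 0.0
```

```bash
python3 - <<'E'
from h import *
st()
info=ctrl.camera_info("wrist");im,d=ctrl.get_image("wrist");P=world("wrist",d,info);save("w1.png",im)
m=(P[...,2]>33)&(P[...,2]<55)&(d>0)&(np.hypot(P[...,0]-492,P[...,1]+333)<50)
q=P[m];print(len(q));
if len(q):
  print(q.mean(0),cv2.minEnclosingCircle(q[:,:2].astype(np.float32)),np.percentile(q,[1,99],axis=0))
plan([492.5,-333,60],74.7)
E
```

```text
t3.23 pos [ 509.  -281.2  173.2] yaw 74.8 zax [ 0.001  0.    -1.   ] q [-0.53  0.42  1.77  0.    0.95 -1.83] F [-0.77  0.75  0.09] M [-0.046 -0.031 -0.027] w 87.1 g 0.0
3253
[ 492.6127689 -329.5935227   40.3227199] ((493.3921813964844, -330.0364074707031), 31.537921905517578) [[ 464.05580343 -359.10046823   34.11643733]
 [ 522.36198727 -300.61796096   42.88121409]]
to [492.5, -333, 60] turn [0.0002 0.0002 0.0012] shift [ 0.0072 -0.2707  0.5668]
```

View pics/w1.png

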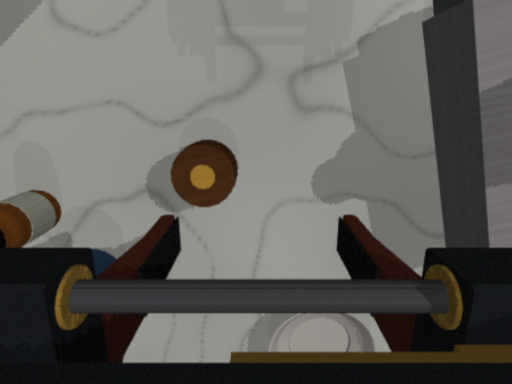

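The wrist view shows the cap at px (204,172), about (493,-331), clear of the fingers' path.

Emit:
servo_tool([
  [0, 0, 0, 0.011, -0.26, 0, 87],
  [0, 0, 0, 0.011, -0.26, 0.4, 87],
  [0, 0, 0, 0.011, -0.26, 0.65, 87],
  [0, 0, 0, 0.011, -0.26, 0.81, 87],
  [0, 0, 0, 0.011, -0.26, 0.81, 87],
  [0, 0, 0, 0.011, -0.26, 0.81, 60],
  [0, 0, 0, 0.011, -0.26, 0.81, 55],
  [0, 0, 0, 0.011, -0.26, 0.81, 50],
  [0, 0, 0, 0.011, -0.26, 0.81, 50],
  [0, 0, 0, 0.011, -0.26, 0.81, 50],
])

```text
t: 4.53
ee_pos: [492.2, -333.4, 12.5]
orientation: [0.419, 3.111, -0.002]
ft_force: [-0.6, 3.2, 9.6]
width: 61.4
grasp_force: 30.0
```

```bash
python3 - <<'E'
from h import *
st()
E
```

```text
t4.53 pos [ 492.2 -333.4   12.5] yaw 74.7 zax [ 0.002 -0.001 -1.   ] q [-0.62  0.68  1.79  0.    0.67 -1.92] F [-0.56  3.23  9.61] M [0.294 0.032 0.079] w 61.4 g 30.0
```

Emit:
servo_tool([
  [0, 0, 0, 0, 0, -0.2, 50],
  [0, 0, 0, 0, 0, -0.4, 50],
  [0, 0, 0, 0, 0, -0.65, 50],
  [0, 0, 0, 0, 0, -0.9, 50],
  [0, 0, 0, 0, 0, -1.0, 50],
  [0, 0, 0, 0.1, 0.3, -1.0, 50],
  [0, 0, 0, 0.15, 0.6, -1.0, 50],
  [0, 0, 0, 0.2, 0.83, -1.0, 50],
  [0, 0, 0, 0.2, 0.83, -1.0, 50],
])

```text
t: 5.65
ee_pos: [496.3, -159.6, 211.3]
orientation: [0.414, 3.114, 0.0]
ft_force: [1.0, -1.0, -1.0]
width: 61.1
grasp_force: 30.0
```

Emit:
servo_tool([
  [0, 0, 0, 0, 0, -0.25, 50],
  [0, 0, 0, 0, 0, -0.25, 50],
  [0, 0, 0, 0.1, 0.3, -0.25, 50],
  [0, 0, 0, 0.16, 0.55, -0.25, 50],
  [0, 0, 0, 0.2, 0.75, -0.25, 50],
  [0, 0, 0, 0.2, 0.75, -0.25, 50],
  [0, 0, 0, 0.2, 0.75, -0.25, 50],
])

```text
t: 6.52
ee_pos: [497.5, -7.8, 260.2]
orientation: [-0.419, -3.113, 0.001]
ft_force: [-0.2, -0.1, -1.2]
width: 61.3
grasp_force: 30.0
```

```bash
python3 - <<'E'
from h import *
st()
info=ctrl.camera_info("wrist");im,d=ctrl.get_image("wrist");P=world("wrist",d,info);save("w2.png",im);np.savez("w2.npz",im=im,d=d,P=P)
t=world("top",*[ctrl.get_image("top")[1]]);s=world("scene",ctrl.get_image("scene")[1])
for n,Q in(("w",P),("top",t),("scene",s)):
  for a,b in((150,168),(190,205)):
    m=(Q[...,2]>a)&(Q[...,2]<b)&(np.hypot(Q[...,0]-501,Q[...,1]-9)<55);q=Q[m]
    if len(q)>5:print(n,a,len(q),q.mean(0).round(1),cv2.minEnclosingCircle(q[:,:2].astype(np.float32)))
  e=ctrl.get_obs()["ee_pos"]
  m=(abs(Q[...,2]-e[2]-29)<12)&(np.hypot(Q[...,0]-e[0],Q[...,1]-e[1])<33);q=Q[m]
  if len(q)>5:print(n,"cap",len(q),q.mean(0).round(1),np.percentile(q,[1,99],axis=0).round(1))
plan([501,9,262],74.7)
E
```

```text
t6.53 pos [497.5  -7.8 260.2] yaw 74.7 zax [-0.001 -0.    -1.   ] q [-0.04  0.19  1.87 -0.    1.08 -1.34] F [-0.19 -0.1  -1.15] M [-0.013  0.029  0.016] w 61.3 g 30.0
w 150 2595 [482.5  21.5 160.1] ((502.12103271484375, 12.546548843383789), 42.03089904785156)
w 190 575 [491.1  24.1 196.8] ((499.69842529296875, 15.316346168518066), 25.002517700195312)
w cap 10238 [489.4  -4.8 288.1] [[468.2 -35.7 279.2]
 [515.2  23.5 298.3]]
top 150 117 [474.6  17.4 160.1] ((483.89300537109375, 12.82142448425293), 36.304718017578125)
top 190 10 [482.   22.3 198.3] ((482.9747009277344, 21.41739273071289), 10.203987121582031)
top cap 19 [470.8  -3.8 287.5] [[467.7 -18.5 280.6]
 [474.1  10.  292.9]]
scene 150 203 [516.4   1.6 159.9] ((504.74749755859375, 10.423521995544434), 44.631561279296875)
scene 190 71 [509.1   7.2 196.6] ((503.2708435058594, 10.437580108642578), 26.53272819519043)
scene cap 215 [502.5  -9.  288.4] [[468.3 -38.7 278.6]
 [528.7  20.9 296.8]]
to [501, 9, 262] turn [-0.0002 -0.0002 -0.0016] shift [ 0.0065  0.0873 -0.0077]
```

View pics/w2.png

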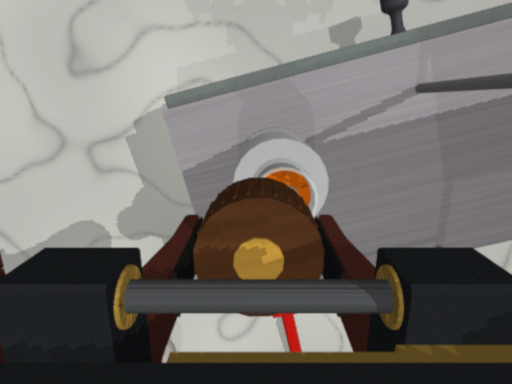

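Wrist view: the cap is held upright at (258,245), and the canister shoulder and neck are partly visible at (282,185). I'll fit the cap's crown circle and compare it with the shoulder circle in the same frame.

```bash
python3 - <<'E'
from h import *
from scipy.optimize import least_squares
z=np.load("w2.npz");P=z["P"];im=z["im"].astype(int)
e=ctrl.get_obs()["ee_pos"]
near=np.hypot(P[...,0]-e[0],P[...,1]-e[1])<40
q=P[near&(abs(P[...,2]-289)<7)]
brown=(im[...,0]>im[...,2]*1.5)
q=P[near&(abs(P[...,2]-289)<5)&brown];print(len(q),np.median(q[:,2]))
def fit(q,r,c):
    # boundary points by angle about c, farthest
    a=np.arctan2(q[:,1]-c[1],q[:,0]-c[0]);R=np.hypot(q[:,0]-c[0],q[:,1]-c[1])
    b=[q[k][np.argsort(R[k])[-3]] for i in range(72) if (k:=np.where((a>=-np.pi+i*np.pi/36)&(a<-np.pi+(i+1)*np.pi/36))[0]).size>5]
    b=np.array(b);s=least_squares(lambda p:np.hypot(b[:,0]-p[0],b[:,1]-p[1])-r,c,loss="soft_l1",f_scale=1)
    m=abs(s.fun)<2.5
    print("ctr",s.x.round(1),"inl",m.sum(),len(b),"rms",s.fun[m].std().round(2));return s.x
cap=fit(q,31,[495,-8]);print(cv2.minEnclosingCircle(q[:,:2].astype(np.float32)))
q=P[(abs(P[...,2]-160)<8)&(np.hypot(P[...,0]-501,P[...,1]-10)<50)]
c=np.array([502.,12.])
a=fit(q,42,c)
q=P[(abs(P[...,2]-197)<6)&(np.hypot(P[...,0]-501,P[...,1]-12)<32)&~brown];fit(q,25.5,[501.,12.])
E
```

```text
9495 288.1965861484366
ctr [498.1  -5.8] inl 49 72 rms 0.43
((491.87969970703125, -5.950770378112793), 37.96834945678711)
ctr [502.5  11.7] inl 43 43 rms 0.55
ctr [502.4  11.6] inl 33 33 rms 0.34
```

Emit:
servo_tool([
  [0, 0, 0, 0.0025, 0.09, 0, 50],
  [0, 0, 0, 0.0025, 0.09, 0, 50],
  [0, 0, 0, 0.0025, 0.09, 0.1, 50],
  [0, 0, 0, 0.0025, 0.09, 0.18, 50],
  [0, 0, 0, 0.0025, 0.09, 0.22, 50],
  [0, 0, 0, 0.0025, 0.09, 0.24, 50],
  [0, 0, 0, 0.0025, 0.09, 0.26, 50],
  [0, 0, 0, 0.0025, 0.09, 0.28, 50],
  [0, 0, 0, 0.0025, 0.09, 0.28, 50],
])

```text
t: 7.8
ee_pos: [501.9, 10.5, 204.5]
orientation: [-0.419, -3.113, 0.0]
ft_force: [-0.9, 0.0, 0.2]
width: 61.1
grasp_force: 30.0
```

```bash
python3 - <<'E'
from h import *
st()
E
```

```text
t7.80 pos [501.9  10.5 204.5] yaw 74.7 zax [-0. -0. -1.] q [-0.    0.27  1.91 -0.    0.96 -1.31] F [-0.89  0.01  0.23] M [0.009 0.011 0.015] w 61.1 g 30.0
```

Emit:
servo_tool([
  [0, 0, 0, 0, 0, 0.03, 50],
  [0, 0, 0, 0, 0, 0.055, 50],
  [0, 0, 0, 0, 0, 0.07, 50],
  [0, 0, 0, 0, 0, 0.07, 50],
])

```text
t: 8.3
ee_pos: [501.8, 10.5, 190.4]
orientation: [-0.419, -3.113, 0.0]
ft_force: [-0.1, 0.0, -0.2]
width: 61.2
grasp_force: 30.0
```

Emit:
servo_tool([
  [0, 0, 0, 0, 0, 0.01, 50],
  [0, 0, 0, 0, 0, 0.01, 50],
])

```text
t: 8.55
ee_pos: [501.9, 10.5, 188.6]
orientation: [-0.419, -3.113, 0.0]
ft_force: [0.1, -0.5, -0.2]
width: 61.3
grasp_force: 30.0
```

Emit:
servo_tool([
  [0, 0, 0, 0, 0, 0.01, 50],
  [0, 0, 0, 0, 0, 0.01, 50],
])

```text
t: 8.8
ee_pos: [501.9, 10.5, 186.6]
orientation: [-0.419, -3.113, 0.0]
ft_force: [-0.5, -0.1, -1.5]
width: 61.2
grasp_force: 30.0
```

Emit:
servo_tool([
  [0, 0, 0, 0, 0, 0.01, 50],
  [0, 0, 0, 0, 0, 0.01, 50],
])

```text
t: 9.05
ee_pos: [502.2, 10.6, 185.0]
orientation: [0.419, 3.113, 0.0]
ft_force: [-1.5, 0.2, 2.9]
width: 61.2
grasp_force: 30.0
```

Emit:
servo_tool([
  [0, 0, 0, 0, 0, 0.01, 50],
  [0, 0, 0, 0, 0, 0.01, 50],
])

```text
t: 9.3
ee_pos: [502.3, 10.5, 183.2]
orientation: [0.419, 3.113, 0.0]
ft_force: [-1.6, -1.1, 8.1]
width: 61.0
grasp_force: 30.0
```

Emit:
servo_tool([
  [0, 0, 0, 0, 0, 0.008, 50],
  [0, 0, 0, 0, 0, 0.008, 50],
  [0, 0, 0, 0, 0, 0.008, 50],
])

```text
t: 9.68
ee_pos: [502.4, 10.5, 181.9]
orientation: [0.419, 3.112, 0.0]
ft_force: [-3.1, 0.0, 10.0]
width: 60.9
grasp_force: 30.0
```

```bash
python3 - <<'E'
from h import *
for i in range(1):st()
E
```

```text
t9.68 pos [502.4  10.5 181.9] yaw 74.7 zax [ 0.001 -0.    -1.   ] q [-0.    0.3   1.93 -0.    0.91 -1.31] F [-3.11  0.    9.96] M [-0.031  0.404 -0.047] w 60.9 g 30.0
```

Emit:
servo_tool([
  [0, 0, 0, 0.005, -0.001, 0.002, 50],
  [0, 0, 0.05, 0.005, -0.001, 0.002, 50],
  [0, 0, 0.1, 0.005, -0.001, 0.002, 50],
  [0, 0, 0.15, 0.005, -0.001, 0.002, 50],
  [0, 0, 0.175, 0.005, -0.001, 0.002, 50],
  [0, 0, 0.175, 0.005, -0.001, 0.002, 50],
])

```text
t: 10.42
ee_pos: [501.9, 10.7, 181.8]
orientation: [0.823, 3.03, 0.001]
ft_force: [-1.4, 0.5, 10.4]
width: 60.9
grasp_force: 30.0
```

```bash
python3 - <<'E'
from h import *
st()
E
```

```text
t10.43 pos [501.9  10.7 181.8] yaw 59.6 zax [ 0.002  0.    -1.   ] q [-0.    0.3   1.93  0.    0.91 -1.04] F [-1.42  0.49 10.35] M [ 0.028  0.236 -0.002] w 60.9 g 30.0
```

Emit:
servo_tool([
  [0, 0, 0.05, 0.002, 0, 0.001, 50],
  [0, 0, 0.1, 0.002, 0, 0.001, 50],
  [0, 0, 0.15, 0.002, 0, 0.001, 50],
  [0, 0, 0.175, 0.002, 0, 0.001, 50],
  [0, 0, 0.175, 0.002, 0, 0.001, 50],
])

```text
t: 11.05
ee_pos: [501.9, 10.9, 181.7]
orientation: [1.212, 2.895, 0.002]
ft_force: [-0.2, 0.5, 10.5]
width: 61.1
grasp_force: 30.0
```

```bash
python3 - <<'E'
from h import *
st()
E
```

```text
t11.05 pos [501.9  10.9 181.7] yaw 44.6 zax [ 0.003  0.    -1.   ] q [-0.    0.3   1.93  0.    0.91 -0.78] F [-0.21  0.52 10.46] M [0.006 0.13  0.028] w 61.1 g 30.0
```

Emit:
servo_tool([
  [0, 0, 0.05, 0, 0, 0, 50],
  [0, 0, 0.1, 0, 0, 0, 50],
  [0, 0, 0.15, 0, 0, 0, 50],
  [0, 0, 0.175, 0, 0, 0, 50],
  [0, 0, 0.175, 0, 0, 0, 50],
])

```text
t: 11.68
ee_pos: [502.0, 11.1, 181.7]
orientation: [1.581, 2.712, 0.003]
ft_force: [-1.1, 2.4, 10.0]
width: 60.8
grasp_force: 30.0
```

```bash
python3 - <<'E'
from h import *
st()
E
```

```text
t11.68 pos [502.   11.1 181.7] yaw 29.5 zax [ 0.003  0.    -1.   ] q [-0.    0.3   1.93  0.    0.91 -0.52] F [-1.12  2.36 10.05] M [ 0.132  0.089 -0.027] w 60.8 g 30.0
```

```bash
cat >> h.py <<'E'
def avg(n=6):
    M=[];F=[]
    for _ in range(n):
        o=ctrl.get_obs();M.append(o["moment"]);F.append(o["ft_force"]);ctrl.get_image("wrist")
    st();print("avg M",np.mean(M,0).round(3),"sd",np.std(M,0).round(3),"F",np.mean(F,0).round(2))
E
python3 -c "
from h import *
avg()"
```

```text
t11.97 pos [502.   11.  181.7] yaw 29.5 zax [ 0.003  0.    -1.   ] q [-0.    0.3   1.93  0.    0.91 -0.52] F [-0.06  0.85 10.34] M [0.161 0.068 0.035] w 60.7 g 30.0
avg M [0.127 0.118 0.029] sd [0.034 0.018 0.037] F [-0.33  1.54 10.33]
```

Emit:
servo_tool([
  [0, 0, 0.05, 0, 0, 0.001, 50],
  [0, 0, 0.1, 0, 0, 0.001, 50],
  [0, 0, 0.15, 0, 0, 0.001, 50],
  [0, 0, 0.175, 0, 0, 0.001, 50],
])

```text
t: 12.48
ee_pos: [502.2, 11.1, 181.7]
orientation: [1.924, 2.48, 0.004]
ft_force: [0.1, 0.9, 10.6]
width: 61.0
grasp_force: 30.0
```

```bash
python3 -c "
from h import *
avg()"
```

```text
t12.78 pos [502.2  11.1 181.6] yaw 14.5 zax [ 0.004  0.    -1.   ] q [-0.    0.3   1.93  0.    0.91 -0.26] F [ 0.45  0.77 11.09] M [ 0.207  0.124 -0.001] w 60.8 g 30.0
avg M [0.216 0.062 0.033] sd [0.028 0.029 0.046] F [ 0.2   1.72 10.74]
```

Emit:
servo_tool([
  [0, 0, 0.05, 0, 0, 0, 50],
  [0, 0, 0.1, 0, 0, 0, 50],
  [0, 0, 0.15, 0, 0, 0, 50],
  [0, 0, 0.175, 0, 0, 0, 50],
])

```text
t: 13.28
ee_pos: [502.3, 11.0, 181.7]
orientation: [2.232, 2.207, 0.005]
ft_force: [0.6, 0.4, 10.7]
width: 61.0
grasp_force: 30.0
```

```bash
python3 -c "
from h import *
avg()"
```

```text
t13.57 pos [502.3  11.  181.7] yaw -0.5 zax [ 0.004  0.    -1.   ] q [-0.    0.3   1.93  0.    0.91  0.01] F [-0.6   0.5  10.27] M [ 0.087  0.016 -0.051] w 60.9 g 30.0
avg M [ 0.042  0.059 -0.005] sd [0.043 0.028 0.023] F [ 0.54  0.77 10.32]
```

```bash
cat >> h.py <<'E'
def tq(n=6):
    T=[];M=[];F=[]
    for _ in range(n):
        o=ctrl.get_obs();T.append(o["joint_torque"][5]);M.append(o["moment"][2]);F.append(o["ft_force"][2]);ctrl.get_image("wrist")
    st();print("T6",np.round(T,4),"Mz",np.round(M,3),np.mean(M).round(3),"Fz",np.mean(F).round(2))
E
python3 -c "
from h import *
tq(3)"
```

```text
t13.72 pos [502.3  11.  181.7] yaw -0.5 zax [ 0.004  0.    -1.   ] q [-0.    0.3   1.93  0.    0.91  0.01] F [ 0.59  1.18 10.91] M [ 0.049  0.061 -0.038] w 61.3 g 30.0
T6 [-0.0183 -0.0189 -0.019 ] Mz [-0.051  0.012 -0.052] -0.03 Fz 10.28
```

Emit:
servo_tool([
  [0, 0, 0.06, 0, 0, 0.001, 50],
  [0, 0, 0.116, 0, 0, 0.001, 50],
])

```text
t: 13.98
ee_pos: [502.5, 11.0, 181.6]
orientation: [2.416, 2.004, 0.006]
ft_force: [1.5, 2.5, 10.1]
width: 61.2
grasp_force: 30.0
```

```bash
python3 -c "
from h import *
tq()"
```

```text
t14.28 pos [502.5  11.1 181.6] yaw -10.5 zax [ 0.004  0.    -1.   ] q [-0.    0.3   1.93  0.    0.9   0.18] F [ 0.6   1.46 10.23] M [ 0.104 -0.013  0.027] w 61.0 g 30.0
T6 [-0.7855 -0.0958  0.6369  0.2173  0.0697  0.0389] Mz [ 0.077  0.054  0.005  0.029 -0.01   0.106] 0.044 Fz 10.47
```

```bash
python3 -c "
from h import *
tq(3)"
```

```text
t14.43 pos [502.5  11.1 181.6] yaw -10.5 zax [ 0.004  0.    -1.   ] q [-0.    0.3   1.93  0.    0.9   0.18] F [-0.33  1.65 10.  ] M [ 0.158 -0.023  0.03 ] w 61.0 g 30.0
T6 [0.0311 0.0294 0.0291] Mz [ 0.027  0.041 -0.005] 0.021 Fz 10.4
```

Emit:
servo_tool([
  [0, 0, 0.04, 0, 0, 0.001, 50],
  [0, 0, 0.08, 0, 0, 0.001, 50],
  [0, 0, 0.116, 0, 0, 0.001, 50],
  [0, 0, 0.116, 0, 0, 0.001, 50],
  [0, 0, 0.116, 0, 0, 0.001, 50],
])

```text
t: 15.05
ee_pos: [502.5, 10.9, 181.4]
orientation: [2.579, 1.79, 0.006]
ft_force: [0.6, 0.8, 11.2]
width: 60.9
grasp_force: 30.0
```

```bash
python3 -c "
from h import *
tq()"
```

```text
t15.35 pos [502.5  10.9 181.4] yaw -20.5 zax [ 0.004  0.    -1.   ] q [-0.    0.3   1.93  0.    0.9   0.36] F [ 1.14  0.33 10.82] M [ 0.061  0.032 -0.   ] w 61.2 g 30.0
T6 [-0.0122 -0.0137 -0.0151 -0.0157 -0.0157 -0.0156] Mz [-0.039  0.     0.011  0.    -0.03   0.013] -0.008 Fz 10.47
```

```bash
cat > q.py <<'E'
from h import *
o=ctrl.get_obs();a=o["moment"][2];T=[o["joint_torque"][5]];ctrl.get_image("wrist")
o=ctrl.get_obs();b=o["moment"][2];T+=[o["joint_torque"][5]]
y=Ro.from_rotvec(o["orientation"]).as_matrix()
print("yaw %.1f"%np.degrees(np.arctan2(y[1,1],y[0,1])),"Mz %.3f %.3f"%(a,b),"T6",np.round(T,3),"F",o["ft_force"].round(1),"z %.1f"%o["ee_pos"][2])
E
python3 q.py
```

```text
yaw -20.5 Mz -0.000 -0.004 T6 [-0.016 -0.016] F [ 0.6  0.1 11. ] z 181.4
```

Emit:
servo_tool([
  [0, 0, 0.02, 0, 0, 0, 50],
  [0, 0, 0.04, 0, 0, 0, 50],
  [0, 0, 0.06, 0, 0, 0, 50],
])

```text
t: 15.78
ee_pos: [502.5, 10.9, 181.4]
orientation: [2.658, 1.671, 0.006]
ft_force: [0.9, 0.6, 10.9]
width: 61.3
grasp_force: 30.0
```

```bash
python3 q.py
```

```text
yaw -25.8 Mz 0.029 0.067 T6 [-0.275 -0.026] F [ 0.7 -0.2 10.7] z 181.4
```

Emit:
servo_tool([
  [0, 0, 0.02, 0, 0, 0, 50],
  [0, 0, 0.04, 0, 0, 0, 50],
  [0, 0, 0.06, 0, 0, 0, 50],
])

```text
t: 16.2
ee_pos: [502.7, 11.0, 181.5]
orientation: [2.73, 1.55, 0.007]
ft_force: [1.2, 1.5, 10.8]
width: 61.0
grasp_force: 30.0
```

```bash
python3 q.py
```

```text
yaw -30.9 Mz 0.076 0.078 T6 [-0.233  0.02 ] F [ 1.5  1.2 11.3] z 181.5
```

Emit:
servo_tool([
  [0, 0, 0.02, 0, 0, 0, 50],
  [0, 0, 0.04, 0, 0, 0, 50],
  [0, 0, 0.06, 0, 0, 0, 50],
])

```text
t: 16.62
ee_pos: [502.9, 11.0, 181.5]
orientation: [2.797, 1.425, 0.008]
ft_force: [1.5, 1.7, 10.9]
width: 60.9
grasp_force: 30.0
```

```bash
python3 q.py
```

```text
yaw -36.1 Mz 0.079 0.087 T6 [-0.25  -0.011] F [1.7 1.2 9.9] z 181.5
```

Emit:
servo_tool([
  [0, 0, 0.02, 0, 0, 0, 50],
  [0, 0, 0.04, 0, 0, 0, 50],
  [0, 0, 0.06, 0, 0, 0, 50],
])

```text
t: 17.05
ee_pos: [502.6, 10.9, 181.4]
orientation: [2.859, 1.298, 0.006]
ft_force: [0.6, 1.0, 10.4]
width: 60.7
grasp_force: 30.0
```

```bash
python3 q.py
```

```text
yaw -41.2 Mz 0.020 0.002 T6 [-0.302 -0.048] F [ 0.4  0.8 10.9] z 181.4
```

Emit:
servo_tool([
  [0, 0, 0.02, 0, 0, 0, 50],
  [0, 0, 0.04, 0, 0, 0, 50],
  [0, 0, 0.06, 0, 0, 0, 50],
])

```text
t: 17.48
ee_pos: [502.6, 10.8, 181.4]
orientation: [2.915, 1.168, 0.007]
ft_force: [0.4, 1.1, 10.8]
width: 61.2
grasp_force: 30.0
```

```bash
python3 q.py
```

```text
yaw -46.4 Mz 0.052 0.020 T6 [-0.268 -0.013] F [ 0.4 -0.1 10.9] z 181.4
```

```bash
cat > s.py <<'E'
from h import *
for _ in range(4):ctrl.get_image("wrist")
L=[]
for _ in range(6):
    o=ctrl.get_obs();L.append(np.r_[o["moment"],o["ft_force"],o["joint_torque"][5],o["ee_pos"]]);ctrl.get_image("wrist")
y=Ro.from_rotvec(o["orientation"]).as_matrix();m=np.mean(L,0)
print("t%.1f yaw %.1f"%(o["t"],np.degrees(np.arctan2(y[1,1],y[0,1]))),"M",m[:3].round(3),"F",m[3:6].round(2),"T6 %.4f"%m[6],"p",m[7:].round(2))
E
python3 s.py
```

```text
t18.0 yaw -46.3 M [0.016 0.024 0.016] F [ 0.89  0.39 10.82] T6 0.0146 p [502.62  10.86 181.43]
```

Emit:
servo_tool([
  [0, 0, 0.02, 0, 0, 0, 50],
  [0, 0, 0.046, 0, 0, 0, 50],
])

```text
t: 18.27
ee_pos: [502.8, 10.9, 181.5]
orientation: [2.953, 1.067, 0.008]
ft_force: [1.6, 0.3, 10.5]
width: 61.0
grasp_force: 30.0
```

```bash
python3 s.py
```

```text
t18.7 yaw -50.2 M [ 0.072 -0.076  0.034] F [ 1.43  0.57 10.84] T6 0.0453 p [502.89  10.91 181.5 ]
```

Emit:
servo_tool([
  [0, 0, 0.02, 0, 0, 0, 50],
  [0, 0, 0.046, 0, 0, 0, 50],
])

```text
t: 19.02
ee_pos: [503.1, 10.9, 181.6]
orientation: [2.988, 0.964, 0.009]
ft_force: [3.0, 0.8, 10.6]
width: 61.1
grasp_force: 30.0
```

```bash
python3 s.py
```

```text
t19.5 yaw -54.2 M [ 0.07  -0.17   0.054] F [ 2.13  0.66 10.45] T6 0.0444 p [503.12  10.93 181.58]
```

The load builds over each 20° and then drops. Drops came near yaw +2, -18 and -38, with the force direction turning with the cap, so the same lug is escaping forward each time. That means three clicks so far and a fourth due near -58, so I stop here. Next: ease back inside the backlash, let up, release.

Emit:
servo_tool([
  [0, 0, -0.05, 0, 0, 0, 50],
  [0, 0, -0.1, 0, 0, 0, 50],
  [0, 0, -0.1, 0, 0, 0, 50],
  [0, 0, -0.1, 0, 0, -0.012, 50],
  [0, 0, -0.1, 0, 0, -0.024, 50],
  [0, 0, -0.1, 0, 0, -0.024, 50],
  [0, 0, -0.1, 0, 0, -0.024, 50],
])

```text
t: 20.4
ee_pos: [501.2, 10.8, 184.9]
orientation: [2.908, 1.187, 0.002]
ft_force: [1.8, -0.1, 5.3]
width: 61.0
grasp_force: 30.0
```

```bash
python3 s.py
```

```text
t20.9 yaw -45.6 M [-0.036 -0.443  0.014] F [3.05 0.36 5.01] T6 0.0024 p [501.16  10.82 184.89]
```

Emit:
servo_tool([
  [0, 0, 0, 0.003, 0.003, -0.004, 50],
  [0, 0, 0, 0.003, 0.003, -0.004, 50],
  [0, 0, 0, 0.003, 0.003, -0.004, 62],
  [0, 0, 0, 0.003, 0.003, -0.004, 66],
  [0, 0, 0, 0.003, 0.003, -0.004, 75],
  [0, 0, 0, 0.003, 0.003, -0.004, 87],
  [0, 0, 0, 0.003, 0.003, -0.004, 87],
  [0, 0, 0, 0.003, 0.003, -0.004, 87],
])

```text
t: 21.9
ee_pos: [501.4, 10.8, 185.5]
orientation: [-2.908, -1.188, 0.0]
ft_force: [-0.1, 0.0, 0.6]
width: 87.3
grasp_force: 0.0
```

```bash
python3 s.py
```

```text
t22.4 yaw -45.6 M [-0.042  0.111  0.002] F [-0.3   0.27 -0.12] T6 0.0000 p [501.44  10.8  185.48]
```

Emit:
servo_tool([
  [0, 0, 0, 0, 0, -0.1, 87],
  [0, 0, 0, 0, 0, -0.25, 87],
  [0, 0, 0, 0, 0, -0.5, 87],
  [0, 0, 0, 0, 0, -0.7, 87],
  [0, 0, 0, -0.5, 0, -0.7, 87],
  [0, 0, 0, -0.7, 0, -0.7, 87],
  [0, 0, 0, -0.7, 0, -0.7, 87],
])

```text
t: 23.28
ee_pos: [399.3, -88.5, 325.6]
orientation: [2.91, 1.184, -0.0]
ft_force: [0.4, 0.0, 0.2]
width: 86.9
grasp_force: 0.0
```

```bash
python3 - <<'E'
from h import *
st()
a,d=ctrl.get_image("scene");b,e=ctrl.get_image("top")
for n,x in(("scene",d),("top",e)):
    Q=world(n,x);q=Q[(abs(Q[...,2]-214)<7)&(np.hypot(Q[...,0]-502,Q[...,1]-10)<30)]
    A=np.c_[q[:,:2]-[502,10],np.ones(len(q))];print(n,len(q),q.mean(0).round(1),"plane",np.linalg.lstsq(A,q[:,2],rcond=None)[0].round(3))
f=lambda im,y,x:cv2.resize(im[y:y+120,x:x+100],None,fx=4,fy=4,interpolation=cv2.INTER_CUBIC)
save("end.png",np.hstack([f(a,110,215),f(b,165,190)]))
E
```

```text
t23.27 pos [399.3 -88.5 325.6] yaw -45.7 zax [ 0. -0. -1.] q [-0.25 -0.03  1.96 -0.    1.22  0.55] F [0.39 0.   0.23] M [-0.031  0.102  0.001] w 86.9 g 0.0
scene 170 [502.3   9.1 214.2] plane [-1.20000e-02  5.00000e-03  2.14194e+02]
top 270 [501.2  10.2 213.3] plane [ 7.00000e-03 -1.80000e-02  2.13326e+02]
```

View pics/end.png

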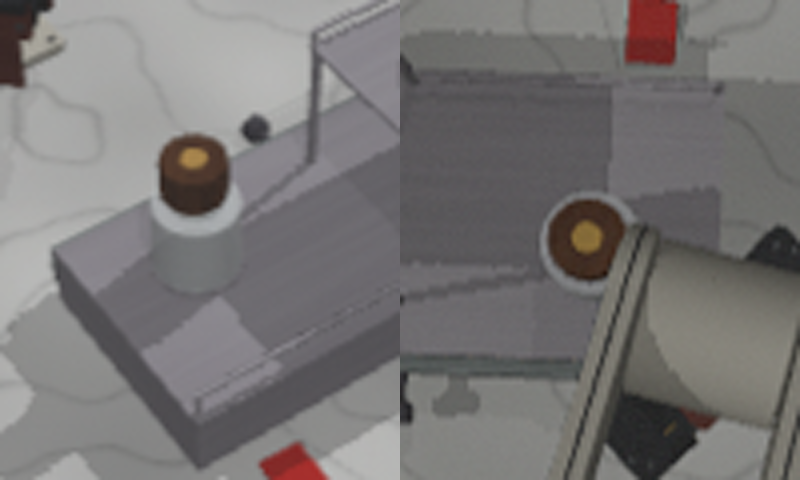

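The picture shows the cap level on the canister, with nothing else touched and the arm clear of everything.

```bash
python3 -c "
from workcell import ctrl
print(ctrl.close_job())"
```

```text
the job is handed in; nothing more can be done
None
```

The job is handed in: the cap sits level on the canister and the robot is clear, after what I judge to be three ratchet clicks, the most allowed; I inferred that count from the torque pattern rather than seeing it, so it is not certain.

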